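# Open the sprung weight case and balance the fish casting

### The job

Weigh the little iron fish with its matching weight: press the red button on the black case so that its yellow lid pops up, then steady the lid with the fingertips and guide it gently all the way back to its stop, without letting it slam, so that it stays open. Take the big brass weight out of the case and set it down gently, upright, on the empty pan so that the balance beam comes level and stays so. Leave the small weight in the case, the fish on its pan and the battery, jar and screwdriver alone.

Things in the scene. Friction and masses are not known exactly. Their poses are not given: they have to be found in the camera images.
- case: Fixed black case 140 (x) x 180 (y) x 62 mm, walls 5 mm, origin under its centre on the bench; inner floor 8 mm up. x points from front (button) to back (hinge). A ledge 72 mm long, 80 wide, 52 high juts from its front with the button; a steel catch up to 72 mm high stands between button and lid (x -87 to -74 mm) and draws back 9 mm as the button goes down.
- button_top (a point): Centre of the top face of the red round release button (26 mm across, inside a black collar 42 mm across), 74 mm above the bench. It goes straight down 6 mm against a spring (fully down at about 4 N) and springs back; the catch lets go after about 4 mm.
- button (a joint): How far the button is pressed, m: 0 up, 0.006 fully down.
- lid (a joint): Lid angle, rad: 0 shut, 1.85 fully back at its stop, leaning past upright. Released, a spring kicks the lid up to about 1.0 and it bobs there; above that the spring no longer acts: the lid (120 g, easy hinge) falls back to about 1.0 if let go before about 1.6, and past that it leans back to its stop by itself and stays.
- lid_edge (a point): Middle of the free front edge of the yellow lid (panel 140 mm from hinge to edge, 180 wide, 5 thick), half-way through its thickness; a 9 mm steel tongue sticks out there. Shut it is 70 mm in front of the case's centre; as the lid opens it rises and moves back about the hinge. Pushing the edge or inner face of the popped-up lid backwards (case +x) from the front opens it.
- lid_hinge (a point): Middle of the lid's hinge line, at the back of the case: 70 mm behind its centre, 62 mm above the bench; the hinge line runs along case y.
- big_weight_center (a point): Big brass weight (200 g, as heavy as the fish): upright cylinder 30 mm across and 33 mm high with a knob 18 mm across on top, 46 mm high in all. The point is on its axis half-way up (23 mm above its foot); its z axis points up. At the start it stands in the shut case, about 18 mm in front of the case's centre and 35 mm to its left or right.
- small_weight_center (a point): Small brass weight (80 g): cylinder 22 mm across and 26 mm high with a 14 mm knob, 39 mm high in all; the point is on its axis half-way up. It stands in the case, on the other side from the big one, and stays there.
- balance: Fixed grey two-pan balance; origin at the centre of its base (100 x 150 x 26 mm) on the bench. Its beam runs along its y axis; flat steel pans, 100 mm across, stand 105 mm to either side on stems and stay horizontal as they rise and sink.
- beam (a joint): Beam angle, rad: 0 level, -0.14 (a stop) with only the fish on, +0.14 the other stop. With equal loads it settles at 0; each 10 g of difference tips it by about 0.035. Pans move 15 mm up or down between level and a stop.
- pan_load_top (a point): Centre of the top face of the pan that carries the fish (balance y = +105 mm); 105 mm above the bench when level, 90 at the start.
- pan_empty_top (a point): Centre of the top face of the empty pan (balance y = -105 mm); 105 mm above the bench when level, 120 at the start; it yields downwards under about 2 N.
- fish_center (a point): Dark cast-iron fish, 85 mm long, 27 mm high, 200 g, lying on the loaded pan; the point is its middle, half-way up.
- battery: Bystander: black and yellow tool battery, 75 x 110 x 65 mm, standing on the far part of the bench; origin at the centre of its underside.
- jar: Bystander: clear jar with red cap, 56 mm across, 70 mm high, standing on the far part of the bench; origin at the centre of its underside.
- driver: Bystander: screwdriver with an orange handle lying on the far part of the bench.
- pan_empty: The empty pan itself (steel disc 100 mm across, 5 mm thick, on a thin stem); origin at the centre of its top face.
Mind the look-alikes: they are no part of the job. Of the things like the part that bears fish_center, leave any that is green or orange; of the rest the larger one is meant.

How it is judged (in metres and radians):
On the way, in this order (a step that is already met when the one before it is completed fails the run):
1. the button has let the lid go and it has popped up (value of joint lid between 0.75 and 1.3 rad), for 0.2 s.
2. the fingers are on the lid, moving it calmly up from where it popped (contact force between the fingers and case above 0.1 N and value of joint lid above 1.15 rad and velocity of joint lid between -2 and 2 rad/s), for 0.1 s.
3. the lid is all the way back and still (value of joint lid above 1.75 rad and velocity of joint lid between -0.3 and 0.3 rad/s), for 0.2 s.
At the end, for the whole second after the job is handed in: The lid is fully back (over 1.75 rad); the big weight stands upright (within 0.12 rad) on the empty pan, its axis within 45 mm of the pan's centre; the beam is level within 0.03 rad and still; the small weight is in the case; the fish is on its pan, within 45 mm of its centre (value of joint lid above 1.75 rad and horizontal distance between big_weight_center and pan_empty_top below 0.045 m and z of big_weight_center in the frame of pan_empty_top between 0.018 and 0.028 m and angle between big_weight_center's own z axis and vertical below 0.12 rad and value of joint beam between -0.03 and 0.03 rad and velocity of joint beam between -0.05 and 0.05 rad/s and x of small_weight_center in the frame of case between -0.07 and 0.07 m and y of small_weight_center in the frame of case between -0.09 and 0.09 m and z of small_weight_center in the frame of case below 0.045 m and horizontal distance between fish_center and pan_load_top below 0.045 m); the robot touches nothing.
It fails at once if the lid is flung or slams (faster than 2.5 rad/s once more than 1.3 rad open) (value of joint lid above 1.3 rad and (velocity of joint lid above 2.5 rad/s or velocity of joint lid below -2.5 rad/s)).
It fails at once if the empty pan is struck or pressed hard (over 20 N) (contact force between pan_empty and anything else above 20 N).
It fails at once if the fish is pushed about on its pan or off it (horizontal distance between fish_center and pan_load_top above 0.045 m).
It fails at once if the battery, jar or screwdriver is moved by more than 30 mm (distance of any of battery, jar, driver from where it was at the start of the episode above 0.03 m).
It also fails if it takes over 64 s, if anything falls off the work surface, if the arm or the gripper's body presses on something with over 40 N, if the wrist force passes 120 N, or if a joint passes its speed limit or range.

### The arm

A 7-joint arm with a two-finger parallel gripper is mounted at the origin on the work surface. World frame = base frame: x ahead of the robot, y to its left, z up, the work surface at z = 0. Lengths are in m, angles in degrees, forces in N, time in s.
With the tool pointing down it reaches from about 0.425 to 0.875 m from the base axis. Payload 9.9 kg.
Tool frame: the origin (TCP) lies midway between the tips of the shut fingers; the grasp point (between the pads) lies env.grasp_offset behind it (env.grasp_offset is the distance from the TCP to the grasp point, in m); z points along the fingers, y is the line along which they close (so a half turn about z gives the same grasp; the last joint's range is limited). The gripper opens to 85 mm and grips with 20 to 120 N. Pads are 22 mm wide; open, the fingers measure 114 mm over their backs; the gripper's body (76 mm by 85 mm) begins 54 mm behind the grasp point. The pads swing forward as they close: fully open they stand 13 mm farther back than shut.
Start: joints at [-72.009, 32.985, 1.427, 82.34, -0.859, 64.687, -3.237], TCP at [0.261, 0.622, 0.231] pointing down, gripper open.
Joint ranges: [-157.87, 157.87], [-19.46, 123.44], [-87.15, 90], [11.01, 140.99], [-62.26, 242.26], [9.8, 113.94], [-161.44, 161.44]. Speed limits (degrees/s): [127.2, 127.2, 172.46, 172.46, 180, 180, 180].

### API

Orientations are given as a 3x3 rotation matrix whose columns are the frame's x, y, z axes.
In Python, from bench import env gives the robot as it stands.
- The arm moves only by the tool servo_tool, never from a script. Its argument "steps" is text: rows parted by semicolons, each of 4 numbers parted by spaces: the shift along the tool's x, y, z in cm, then the turn about the tool's z in rad. A call has 1 to 5 rows; each row shifts and turns the commanded pose from where the row before left it, along the tool's axes as they then stand; what a row does not reach is not made up. A row lasts 1/12 s, in which the tool goes at most 41.7 mm and 7.16 degrees, less where a joint would pass 70% of its speed; a pose out of reach is approached as far as the arm can. A call with a gripper value outside its range is refused whole. "hand" is the closure, from -1 (fully open) to 1 (shut), so that 0 is half open, set as the call begins (left out, the last holds). The fingers move at their own pace and stop on an object; the grip force is fixed at half the most. Time passes only in rows, so rows that do not move let the fingers close. It gives the time, the measured TCP pose, the force, the opening and the grip force at its end, in the units of the state.
- env.observe(): the state, without advancing time (a new reading comes with each control period).
- env.snapshot(name): name is "scene" or "top"; returns the picture (480x640x3 uint8, red, green, blue); there is no depth.
- env.calibration(name): a dict with "vertical_fov" (degrees; the focal length in pixels is half the picture's height over the tangent of half this angle, whatever the lens; pixels are square), "cx", "cy" (the principal point, pixels), "xyz" and "orientation" of the camera in the world. Camera axes: x right, y down, z forward; pixel columns grow to the right and rows downward; lengths in m; the calibration is good to about 2 mm. A picture is of the moment at which its call begins. calibration takes no time and is no camera call.
- env.close_job(): hands the job in; it is judged then, once.
The state is a dict: "clock": time; "joints": joint angles; "qd": joint speeds; "joint_efforts": joint torques, N m; "eef_pos": TCP position; "tool_rot": TCP orientation; "force": force on the tool from outside, world axes, zero at the start; "ft_torque": the same for the moment, N m; "width": finger opening in m; "grasp_force": force on a finger pad.
Only numpy, scipy, OpenCV 4.12 (cv2) and the standard library are available. Lean on these libraries where they do the work, as an engineer would, in place of code of your own. Each camera call takes 0.05 s, during which the arm holds its last target. There are 200 camera calls.

## Working session

There is one attempt and no reset: what is moved stays moved. The work goes in short steps, Python scripts to look and compute and a tool call to move; the robot and the scene stay as the last step left them, time stands still between calls to the robot, and variables do not carry over. Pictures are saved under pics/ and viewed, at most 10 in all, crops included, and the job is handed in when it is done.

Besides the shell and the picture viewer there is one more tool, called after "Call:" by a JSON object that holds its "method" and its "body", one argument or row to a line. servo_tool: Moves the arm, as the interface text tells. Its arguments: {"type":"object","properties":{"steps":{"type":"string"},"hand":{"type":"number"}},"required":["steps"]}

```bash
mkdir -p pics; python3 - <<'E'
from bench import env
import cv2,numpy as np
for n in("scene","top"):
    cv2.imwrite(f"pics/{n}0.png",env.snapshot(n)[:,:,::-1]); c=env.calibration(n); print(n,c)
s=env.observe();print(s,env.grasp_offset)
E
```

```text
scene {'vertical_fov': 53.318203207183394, 'cx': 309.3899437800366, 'cy': 241.19021130054873, 'xyz': array([0.79413316, 0.41444907, 0.80249987]), 'orientation': array([[-0.90109401,  0.36409894, -0.23550277],
       [ 0.43361759,  0.75951087, -0.48489074],
       [ 0.00231871, -0.53905029, -0.84227039]])}
top {'vertical_fov': 42.2743125834499, 'cx': 317.2086412515153, 'cy': 253.70554855597703, 'xyz': array([0.46864234, 0.01577809, 1.08325339]), 'orientation': array([[ 0.01648022, -0.99546613,  0.09367807],
       [-0.9997177 , -0.01800904, -0.01549803],
       [ 0.01711481, -0.09339622, -0.99548191]])}
{'clock': 0.1, 'joints': array([-72.00965476,  33.02978884,   1.42301834,  82.38197812,
        -0.86178744,  64.68809162,  -3.23708144]), 'qd': array([ 0.03282897, -0.12729366, -0.06081038, -0.14662141,  0.06079079,
       -0.01686295,  0.02958791]), 'joint_efforts': array([ 5.02149822e-03, -7.67299676e+01,  2.25724272e+00, -2.86599827e+01,
        1.57665048e-02,  8.75574304e-03,  1.40751496e-05]), 'eef_pos': array([0.26129567, 0.62191609, 0.23050361]), 'tool_rot': array([[-9.21929244e-01,  3.87357902e-01, -5.68839732e-04],
       [ 3.87358318e-01,  9.21928102e-01, -1.45174025e-03],
       [-3.79137248e-05, -1.55874660e-03, -9.99998784e-01]]), 'force': array([ 0.31389818,  0.00735971, -0.31072533]), 'ft_torque': array([ 0.00379135, -0.02890035, -0.02282813]), 'grasp_force': 0.0, 'width': 0.08573398294444241} 0.0187
```

View pics/scene0.png

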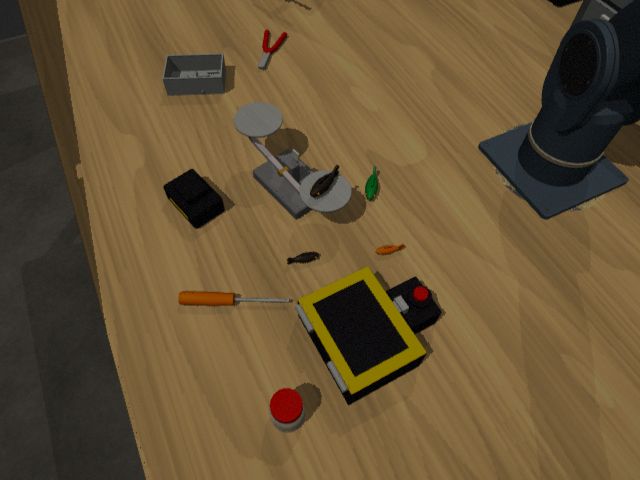

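View pics/top0.png

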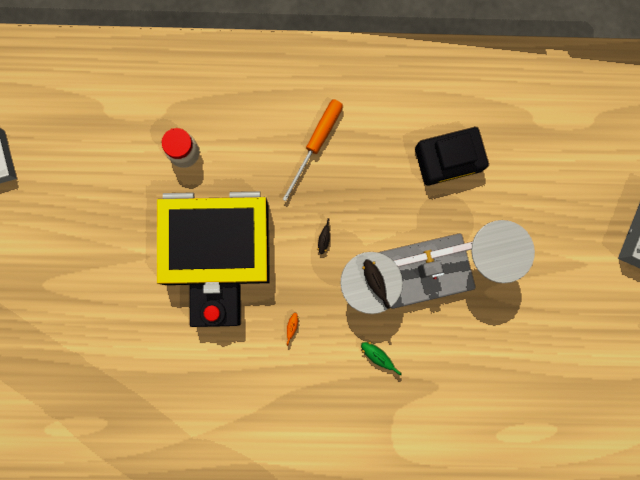

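The top view shows the red button at about (212,313), the yellow lid spanning (158–267, 198–283), the empty pan at (503,251) and the fish pan at (371,282). The scene view agrees.

```bash
cat > h.py <<'E'
import numpy as np,cv2
from bench import env
def ray(n,uv):
    c=env.calibration(n);f=240/np.tan(np.radians(c['vertical_fov']/2))
    d=np.array([(uv[0]-c['cx'])/f,(uv[1]-c['cy'])/f,1]);return np.array(c['xyz']),np.array(c['orientation'])@d
def cast(n,uv,z):
    o,d=ray(n,uv);return o+d*(z-o[2])/d[2]
def blob(m,lo,box):
    x0,y0,x1,y1=box;k=np.zeros_like(m);k[y0:y1,x0:x1]=m[y0:y1,x0:x1]
    cs,_=cv2.findContours(k,cv2.RETR_EXTERNAL,cv2.CHAIN_APPROX_NONE);return max(cs,key=cv2.contourArea)
E
python3 - <<'E'
from h import *
np.set_printoptions(precision=4,suppress=True)
B={'top':((140,180,290,300),(190,295,240,335),(465,210,545,290)),'scene':((290,260,430,400),(405,280,435,305),(230,98,288,140))}
for n in B:
    im=cv2.imread(f"pics/{n}0.png");hsv=cv2.cvtColor(im,cv2.COLOR_BGR2HSV)
    y=cv2.inRange(hsv,(22,120,80),(35,255,255));r=cv2.inRange(hsv,(0,150,80),(6,255,255));g=cv2.inRange(hsv,(0,0,110),(180,40,255))
    c=blob(y,0,B[n][0]);q=cv2.approxPolyDP(cv2.convexHull(c),8,True)[:,0]
    P=np.array([cast(n,p,.065) for p in q]);print(n,'lid',q.tolist(),P[:,:2].tolist(),P.mean(0),np.linalg.norm(P-np.roll(P,1,0),axis=1))
    (u,v),_,_=cv2.minAreaRect(blob(r,0,B[n][1]));print('button',u,v,cast(n,(u,v),.074))
    c=blob(g,0,B[n][2]);print('pan',cv2.boundingRect(c));(u,v),ax,_=cv2.fitEllipse(c);print(u,v,ax,cast(n,(u,v),.12))
print(cast('top',(371,282),.09))
E
```

```text
top lid [[265, 197], [265, 281], [157, 282], [157, 199]] [[0.657402513644156, 0.0881254712964804], [0.5180004128945308, 0.08473327360968608], [0.5133131481884805, 0.26085765281333007], [0.6505412980708207, 0.2664162032316785]] [0.5848 0.175  0.065 ] [0.1784 0.1394 0.1762 0.1373]
button 211.0 312.5 [0.4652 0.1699 0.074 ]
pan (465, 221, 69, 62)
500.811767578125 251.26522827148438 (59.97894287109375, 66.3963623046875) [ 0.5683 -0.2869  0.12  ]
scene lid [[367, 266], [426, 352], [351, 393], [298, 299]] [[0.5184499127209174, 0.08110722087946298], [0.5111497772791064, 0.2595268535408749], [0.6497922537157285, 0.2645480365477458], [0.655979614882736, 0.08664382710610613]] [0.5838 0.173  0.065 ] [0.1376 0.1786 0.1387 0.178 ]
button 420.5 293.0 [0.466  0.1702 0.074 ]
pan (248, 102, 34, 28)
267.1717224121094 114.2604751586914 (18.071666717529297, 35.456642150878906) [ 0.5476 -0.2929  0.12  ]
[ 0.5181 -0.0867  0.09  ]
```

Call:
{"method": "servo_tool", "body": {
  "steps": "0 0 0 0.114;0 0 0 0.114;0 0 0 0.114;0 0 0 0.114;0 0 0 0.114",
  "hand": 1
}}

```text
clock: 0.52
eef_pos: [0.2614, 0.622, 0.2308]
tool_rot: [[-0.562, 0.827, -0.0], [0.827, 0.562, -0.001], [-0.001, -0.001, -1.0]]
force: [-0.1, 0.0, -0.8]
width: 0.0256
grasp_force: 0.0
```

Call:
{"method": "servo_tool", "body": {
  "steps": "0 0 0 0.114;0 0 0 0.114;0 0 0 0.114;0 0 0 0.114;0 0 0 0.114"
}}

```text
clock: 0.93
eef_pos: [0.2613, 0.6221, 0.2308]
tool_rot: [[-0.027, 1.0, -0.0], [1.0, 0.027, -0.001], [-0.001, -0.0, -1.0]]
force: [-0.3, -0.2, -0.4]
width: 0.0002
grasp_force: 0.0
```

Call:
{"method": "servo_tool", "body": {
  "steps": "-3.05 1.28 0 0;-3.05 1.28 0 0;-3.05 1.28 0 0;-3.05 1.28 0 0;-3.05 1.28 0 0"
}}

```text
clock: 1.35
eef_pos: [0.3307, 0.4704, 0.2309]
tool_rot: [[-0.033, 0.999, -0.0], [0.999, 0.033, -0.001], [-0.001, -0.0, -1.0]]
force: [0.7, -0.3, -0.2]
width: 0.0002
grasp_force: 0.0
```

Call:
{"method": "servo_tool", "body": {
  "steps": "-3.05 1.28 0 0;-3.05 1.28 0 0;-3.05 1.28 0 0;-3.05 1.28 0 0;-3.05 1.28 0 0"
}}

```text
clock: 1.77
eef_pos: [0.3997, 0.3201, 0.2312]
tool_rot: [[-0.033, 0.999, -0.0], [0.999, 0.033, -0.0], [-0.0, -0.0, -1.0]]
force: [1.4, 0.6, -0.2]
width: -0.0002
grasp_force: 0.0
```

Call:
{"method": "servo_tool", "body": {
  "steps": "-3.05 1.28 0 0;-3.05 1.28 0 0;-3.05 1.28 0 0;-3.05 1.28 0 0;-3.05 1.28 0 0"
}}

```text
clock: 2.18
eef_pos: [0.4687, 0.1698, 0.2312]
tool_rot: [[-0.033, 0.999, -0.0], [0.999, 0.033, -0.0], [-0.0, -0.0, -1.0]]
force: [1.3, -0.0, -0.4]
width: -0.0001
grasp_force: 0.0
```

Call:
{"method": "servo_tool", "body": {
  "steps": "0 0 3.5 0;0 0 3.5 0;0 0 3 0;0 0 3 0;0 0 0 0"
}}

```text
clock: 2.6
eef_pos: [0.4656, 0.1704, 0.0969]
tool_rot: [[-0.033, 0.999, -0.007], [0.999, 0.033, -0.003], [-0.003, -0.007, -1.0]]
force: [-0.7, -0.4, -0.3]
width: 0.0001
grasp_force: 0.0
```

Call:
{"method": "servo_tool", "body": {
  "steps": "0 0 0 0;0 0 1.2 0;0 0 0.8 0;0 0 0.2 0;0 0 0 0"
}}

```text
clock: 3.02
eef_pos: [0.4687, 0.1716, 0.08]
tool_rot: [[-0.033, 0.999, 0.0], [0.999, 0.033, 0.0], [0.0, 0.001, -1.0]]
force: [-0.7, -0.2, 0.7]
width: 0.0
grasp_force: 0.0
```

Call:
{"method": "servo_tool", "body": {
  "steps": "0 -0.3 0.4 0;0 0 0.3 0;0 0 0.2 0;0 0 0.2 0;0 0 0 0"
}}

```text
clock: 3.43
eef_pos: [0.4654, 0.1715, 0.0682]
tool_rot: [[-0.033, 0.999, -0.0], [0.999, 0.033, 0.0], [0.0, -0.0, -1.0]]
force: [-1.5, 1.1, 4.3]
width: 0.0004
grasp_force: 1.9
```

Call:
{"method": "servo_tool", "body": {
  "steps": "0 0 0 0;0 0 -1 0;0 0 -4 0;0 0 -4 0;0 0 -4 0"
}}

```text
clock: 3.85
eef_pos: [0.465, 0.1703, 0.2002]
tool_rot: [[-0.032, 0.999, -0.001], [0.999, 0.032, -0.002], [-0.002, -0.001, -1.0]]
force: [-0.7, 0.7, -0.8]
width: -0.0001
grasp_force: 0.0
```

Call:
{"method": "servo_tool", "body": {
  "steps": "0 0 -4 0;0 0 -3 0;0 0 0 0;0 0 0 0;0 0 0 0",
  "hand": 0.2
}}

```text
clock: 4.27
eef_pos: [0.4651, 0.171, 0.2684]
tool_rot: [[-0.033, 0.999, -0.0], [0.999, 0.033, 0.0], [0.0, -0.0, -1.0]]
force: [-0.3, 0.0, -0.9]
width: 0.0343
grasp_force: 0.0
```

```bash
python3 - <<'E'
from h import *
for n in("scene","top"): cv2.imwrite(f"pics/{n}1.png",env.snapshot(n)[:,:,::-1])
a=cv2.imread("pics/scene1.png")[130:430,200:600];b=cv2.imread("pics/top1.png")[100:400,100:500]
cv2.imwrite("pics/both1.png",np.hstack([a,b]))
E
```

```text
(no output)
```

View pics/both1.png

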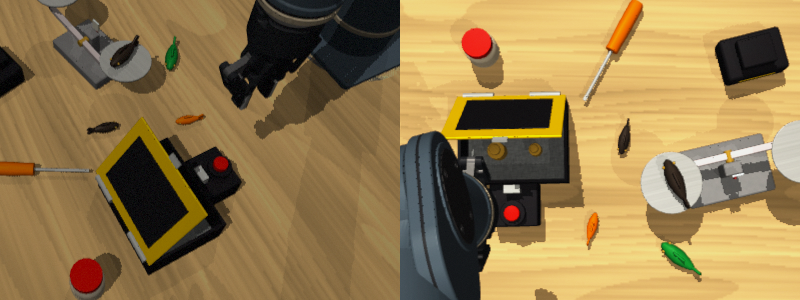

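The lid has popped up. In the top view the big weight shows at full-image (196,251), on the left (+y) side of the case, and the small one at (236,249). Next I measure the lid angle.

```bash
python3 - <<'E'
from h import *
from scipy.optimize import brentq
im=cv2.imread("pics/top1.png");hsv=cv2.cvtColor(im,cv2.COLOR_BGR2HSV)
y=cv2.inRange(hsv,(22,120,60),(35,255,255))
for u in (175,200,215,230,245):
    v=np.nonzero(y[190:260,u])[0].max()+190
    c=np.array([.5845,.1745]);ex=np.array([.9994,.035])
    f=lambda t:(cast('top',(u,v),.062+.14*np.sin(t))[:2]-c)@ex-(.07-.14*np.cos(t))
    t=brentq(f,.5,1.5);p=cast('top',(u,v),.062+.14*np.sin(t));print(u,v,round(t,3),p.round(4))
print(cast('top',(196,251),.054),cast('top',(236,249),.047),env.observe()['eef_pos'],env.observe()['width'])
E
```

```text
175 238 0.963 [0.5733 0.2103 0.1769]
200 236 0.981 [0.5767 0.1736 0.1784]
215 238 0.955 [0.5744 0.152  0.1763]
230 237 0.964 [0.5762 0.13   0.177 ]
245 237 0.961 [0.5767 0.108  0.1768]
[0.5663691  0.20110958 0.054     ] [0.57160937 0.13574037 0.047     ] [0.46475323 0.17092793 0.26743117] 0.034250587104652425
```

Call:
{"method": "servo_tool", "body": {
  "steps": "-1.15 3.8 0 0;-1.15 3.8 0 0;-1.2 3.8 0 0;0 0 0 0;0 0 0 0"
}}

```text
clock: 4.78
eef_pos: [0.5814, 0.1384, 0.2661]
tool_rot: [[-0.03, 1.0, -0.003], [1.0, 0.03, -0.003], [-0.002, -0.003, -1.0]]
force: [-1.1, 0.6, 0.2]
width: 0.0343
grasp_force: 0.0
```

Call:
{"method": "servo_tool", "body": {
  "steps": "0 0 2.5 0;0 0 2.5 0;0 0 1 0;0 0 0 0;0 0 0 0"
}}

```text
clock: 5.2
eef_pos: [0.5799, 0.1403, 0.2083]
tool_rot: [[-0.033, 0.999, -0.001], [0.999, 0.033, -0.0], [-0.0, -0.001, -1.0]]
force: [0.2, 0.5, -0.3]
width: 0.0341
grasp_force: 0.0
```

Call:
{"method": "servo_tool", "body": {
  "steps": "0 0 1.5 0;0 0 1.5 0;0 0 1.2 0;0 0 0.4 0;0 0 0 0"
}}

```text
clock: 5.62
eef_pos: [0.5805, 0.1403, 0.1627]
tool_rot: [[-0.033, 0.999, -0.0], [0.999, 0.033, 0.0], [0.0, -0.0, -1.0]]
force: [0.2, -0.5, 0.8]
width: 0.0341
grasp_force: 0.0
```

Call:
{"method": "servo_tool", "body": {
  "steps": "0 0.5 0 0;0 0.5 0 0;0 0.5 0 0;0 0.5 0 0;0 0.5 0 0"
}}

```text
clock: 6.03
eef_pos: [0.6064, 0.1409, 0.1627]
tool_rot: [[-0.033, 0.999, 0.001], [0.999, 0.033, 0.0], [0.0, 0.001, -1.0]]
force: [-0.6, 0.2, 1.0]
width: 0.0342
grasp_force: 0.3
```

```bash
python3 - <<'E'
from h import *
for n in("scene","top"): cv2.imwrite(f"pics/{n}2.png",env.snapshot(n)[:,:,::-1])
a=cv2.imread("pics/scene2.png")[130:430,200:600];b=cv2.imread("pics/top2.png")[100:400,100:500]
cv2.imwrite("pics/both2.png",np.hstack([a,b]))
E
```

```text
(no output)
```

View pics/both2.png

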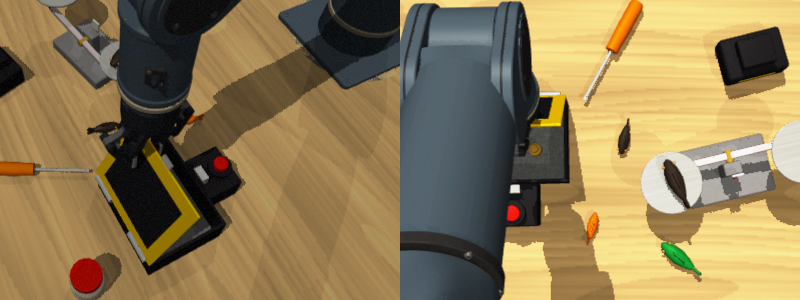

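The fingers straddle the lid edge, and contact has begun. I'll go on guiding the lid back.

Call:
{"method": "servo_tool", "body": {
  "steps": "0 0.5 0 0;0 0.5 0 0;0 0.5 0 0;0 0.5 0 0;0 0.5 0 0"
}}

```text
clock: 6.55
eef_pos: [0.6312, 0.1417, 0.1623]
tool_rot: [[-0.033, 0.999, 0.0], [0.999, 0.033, -0.0], [-0.0, 0.0, -1.0]]
force: [-0.4, -0.3, 0.6]
width: 0.0344
grasp_force: 0.2
```

Call:
{"method": "servo_tool", "body": {
  "steps": "0 0.5 0 0;0 0.5 0 0;0 0.4 0 0;0 0.4 0 0;0 0.2 0 0"
}}

```text
clock: 6.97
eef_pos: [0.6511, 0.1423, 0.1622]
tool_rot: [[-0.033, 0.999, 0.0], [0.999, 0.033, -0.0], [-0.0, 0.0, -1.0]]
force: [0.5, 0.5, 0.3]
width: 0.0341
grasp_force: 0.1
```

Call:
{"method": "servo_tool", "body": {
  "steps": "0 0 0 0;0 0.2 0 0;0 0.2 0 0;0 0.2 0 0;0 0.2 0 0",
  "hand": 0.45
}}

```text
clock: 7.38
eef_pos: [0.6587, 0.1427, 0.1623]
tool_rot: [[-0.033, 0.999, 0.0], [0.999, 0.033, 0.0], [0.0, 0.0, -1.0]]
force: [-0.6, 1.0, 0.1]
width: 0.0237
grasp_force: 0.0
```

Call:
{"method": "servo_tool", "body": {
  "steps": "0 0.3 -0.2 0;0 0.3 -0.2 0;0 0.3 -0.2 0;0 0.3 -0.2 0;0 0.3 -0.2 0"
}}

```text
clock: 7.8
eef_pos: [0.6739, 0.1431, 0.1726]
tool_rot: [[-0.033, 0.999, 0.0], [0.999, 0.033, -0.0], [-0.0, 0.0, -1.0]]
force: [0.4, 0.0, -0.9]
width: 0.0235
grasp_force: 0.0
```

Call:
{"method": "servo_tool", "body": {
  "steps": "0 0.3 0 0;0 0.3 0 0;0 0.3 0 0;0 0.3 0 0;0 0.3 0 0"
}}

```text
clock: 8.22
eef_pos: [0.6888, 0.1436, 0.1722]
tool_rot: [[-0.033, 0.999, -0.0], [0.999, 0.033, -0.0], [-0.0, -0.0, -1.0]]
force: [-0.1, 0.2, 0.1]
width: 0.0237
grasp_force: 0.0
```

Call:
{"method": "servo_tool", "body": {
  "steps": "0 0.2 0 0;0 0.2 0 0;0 0 0 0;0 0 0 0;0 0 0 0"
}}

```text
clock: 8.63
eef_pos: [0.6924, 0.1438, 0.1723]
tool_rot: [[-0.033, 0.999, -0.0], [0.999, 0.033, -0.0], [-0.0, -0.0, -1.0]]
force: [0.4, -0.2, 0.2]
width: 0.0235
grasp_force: 0.0
```

```bash
python3 - <<'E'
from h import *
for n in("scene",): cv2.imwrite(f"pics/{n}3.png",env.snapshot(n)[130:430,200:600,::-1])
E
```

```text
(no output)
```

View pics/scene3.png

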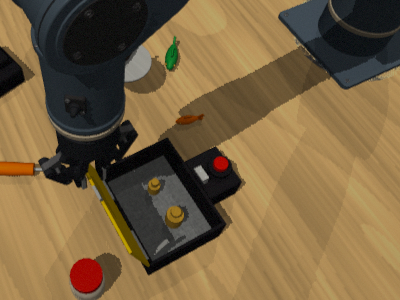

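The lid stands far back between the fingers. I'll open them slightly and lift clear.

Call:
{"method": "servo_tool", "body": {
  "steps": "0 0.2 0 0;0 0 0 0;0 0 0 0;0 0 0 0;0 0 0 0",
  "hand": 0.2
}}

```text
clock: 9.1
eef_pos: [0.6945, 0.1438, 0.1723]
tool_rot: [[-0.033, 0.999, 0.0], [0.999, 0.033, -0.0], [-0.0, 0.0, -1.0]]
force: [-0.8, -0.5, -0.1]
width: 0.034
grasp_force: 0.0
```

Call:
{"method": "servo_tool", "body": {
  "steps": "0 0 -0.7 0;0 0 -1 0;0 0 -2 0;0 0 -3 0;0 0 -3 0"
}}

```text
clock: 9.52
eef_pos: [0.6941, 0.1437, 0.271]
tool_rot: [[-0.033, 0.999, -0.001], [0.999, 0.033, -0.0], [-0.0, -0.001, -1.0]]
force: [0.7, -0.1, 0.5]
width: 0.0344
grasp_force: 0.0
```

Call:
{"method": "servo_tool", "body": {
  "steps": "0 -3.5 0 0;0 -3.5 0 0;0 -3.5 0 0;0 -3.5 0 0;0 -3.5 0 0"
}}

```text
clock: 9.93
eef_pos: [0.5182, 0.1378, 0.2703]
tool_rot: [[-0.033, 0.999, 0.001], [0.999, 0.033, 0.001], [0.001, 0.001, -1.0]]
force: [0.7, 0.4, 0.3]
width: 0.0343
grasp_force: 0.0
```

Call:
{"method": "servo_tool", "body": {
  "steps": "0 -3.5 0 0;0 -3.5 0 0;0 0 0 0;0 0 0 0;0 0 0 0",
  "hand": 0
}}

```text
clock: 10.35
eef_pos: [0.4505, 0.136, 0.2705]
tool_rot: [[-0.033, 0.999, 0.002], [0.999, 0.033, 0.001], [0.001, 0.002, -1.0]]
force: [0.0, 1.5, -0.2]
width: 0.0429
grasp_force: 0.0
```

```bash
python3 - <<'E'
from h import *
for n in("scene","top"): cv2.imwrite(f"pics/{n}4.png",env.snapshot(n)[:,:,::-1])
a=cv2.imread("pics/scene4.png")[230:430,280:480];b=cv2.imread("pics/top4.png")[150:350,120:320]
cv2.imwrite("pics/both4.png",cv2.resize(np.hstack([a,b]),None,fx=2,fy=2))
E
```

```text
(no output)
```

View pics/both4.png

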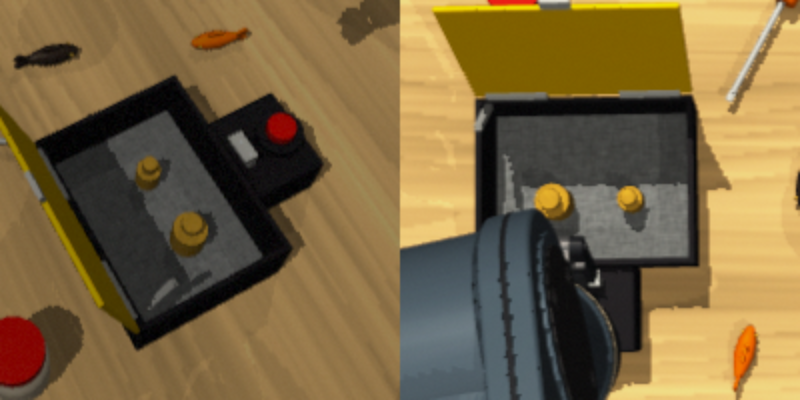

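The lid is fully back. The big weight's knob is at full-image scene (375.5,342) and top (196,248.5).

```bash
python3 - <<'E'
from h import *
print(cast('scene',(375.5,342),.054),cast('top',(196,248.5),.054),env.observe()['eef_pos'],env.observe()['width'])
print([cast('top',(503,v),.12) for v in (251,252)])
o,d=ray('scene',(258.5,120));print(o+d*(.12-o[2])/d[2])
E
```

```text
[0.57220759 0.20707761 0.054     ] [0.57054027 0.20125422 0.054     ] [0.45089944 0.13583148 0.26982738] 0.04258932829698836
[array([ 0.56881479, -0.29036057,  0.12      ]), array([ 0.56723947, -0.29034227,  0.12      ])]
[ 0.56992598 -0.2852052   0.12      ]
```

Call:
{"method": "servo_tool", "body": {
  "steps": "1.65 3 0 0;1.65 3 0 0;1.65 3 0 0;1.65 3 0 0;0 0 0 0",
  "hand": -0.15
}}

```text
clock: 10.87
eef_pos: [0.5722, 0.2094, 0.2675]
tool_rot: [[-0.036, 0.999, 0.001], [0.999, 0.036, -0.0], [-0.0, 0.001, -1.0]]
force: [-1.9, 0.1, -0.4]
width: 0.0494
grasp_force: 0.0
```

Call:
{"method": "servo_tool", "body": {
  "steps": "0 0 4 0;0 0 4 0;0 0 4 0;0 0 4 0;0 0 2 0"
}}

```text
clock: 11.28
eef_pos: [0.566, 0.2048, 0.0843]
tool_rot: [[-0.033, 0.999, -0.005], [0.999, 0.033, -0.003], [-0.002, -0.005, -1.0]]
force: [-0.8, 0.5, -0.5]
width: 0.0494
grasp_force: 0.0
```

Call:
{"method": "servo_tool", "body": {
  "steps": "0 0 0 0;0 0 0 0;0 0 0 0;0 0 0 0"
}}

```text
clock: 11.62
eef_pos: [0.569, 0.2059, 0.0912]
tool_rot: [[-0.033, 0.999, 0.003], [0.999, 0.033, 0.001], [0.001, 0.003, -1.0]]
force: [-0.3, -0.8, -0.2]
width: 0.0493
grasp_force: 0.0
```

Call:
{"method": "servo_tool", "body": {
  "steps": "0 0 1.5 0;0 0 1.5 0;0 0 1.5 0;0 0 1 0;0 0 0.5 0"
}}

```text
clock: 12.03
eef_pos: [0.5677, 0.2059, 0.0294]
tool_rot: [[-0.033, 0.999, 0.001], [0.999, 0.033, 0.0], [0.0, 0.001, -1.0]]
force: [-0.4, -0.5, 0.3]
width: 0.0486
grasp_force: 0.0
```

Call:
{"method": "servo_tool", "body": {
  "steps": "0 0 0.5 0;0 0 0.5 0;0 0 0.4 0;0 0 0.2 0;0 0 0 0"
}}

```text
clock: 12.45
eef_pos: [0.5681, 0.2059, 0.0153]
tool_rot: [[-0.033, 0.999, 0.001], [0.999, 0.033, 0.001], [0.001, 0.002, -1.0]]
force: [-2.1, 0.2, 16.8]
width: 0.049
grasp_force: 6.8
```

Call:
{"method": "servo_tool", "body": {
  "steps": "0 0 0 0;0 0 0 0;0 0 0 0;0 0 0 0;0 0 0 0",
  "hand": 1
}}

```text
clock: 12.87
eef_pos: [0.5684, 0.2059, 0.0146]
tool_rot: [[-0.033, 0.999, 0.002], [0.999, 0.033, 0.001], [0.001, 0.002, -1.0]]
force: [-1.5, 0.2, 12.8]
width: 0.0283
grasp_force: 58.3
```

Call:
{"method": "servo_tool", "body": {
  "steps": "0 0 -0.3 0;0 0 -0.7 0;0 0 -1 0;0 0 -1 0;0 0 -1 0"
}}

```text
clock: 13.28
eef_pos: [0.5674, 0.2057, 0.0544]
tool_rot: [[-0.033, 0.999, 0.0], [0.999, 0.033, -0.0], [-0.0, 0.0, -1.0]]
force: [0.1, -1.4, -1.6]
width: 0.0279
grasp_force: 59.2
```

Call:
{"method": "servo_tool", "body": {
  "steps": "0 0 -3 0;0 0 -3 0;0 0 -3 0;0 0 -3 0;0 0 -3 0"
}}

```text
clock: 13.7
eef_pos: [0.5671, 0.2054, 0.2058]
tool_rot: [[-0.033, 0.999, 0.001], [0.999, 0.033, 0.0], [0.0, 0.001, -1.0]]
force: [0.8, 0.8, -2.8]
width: 0.0279
grasp_force: 59.5
```

Call:
{"method": "servo_tool", "body": {
  "steps": "0 0 -2 0;0 0 -2 0;0 0 0 0;0 0 0 0;0 0 0 0"
}}

```text
clock: 14.12
eef_pos: [0.5668, 0.2056, 0.2428]
tool_rot: [[-0.033, 0.999, -0.001], [0.999, 0.033, -0.0], [-0.0, -0.001, -1.0]]
force: [0.1, 0.6, -3.1]
width: 0.0282
grasp_force: 59.5
```

```bash
python3 - <<'E'
from h import *
for n in("scene","top"): cv2.imwrite(f"pics/{n}5.png",env.snapshot(n)[:,:,::-1])
a=cv2.imread("pics/scene5.png")[180:430,280:480];b=cv2.imread("pics/top5.png")[100:350,120:320]
cv2.imwrite("pics/both5.png",cv2.resize(np.hstack([a,b]),None,fx=2,fy=2,interpolation=2))
E
```

```text
(no output)
```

View pics/both5.png

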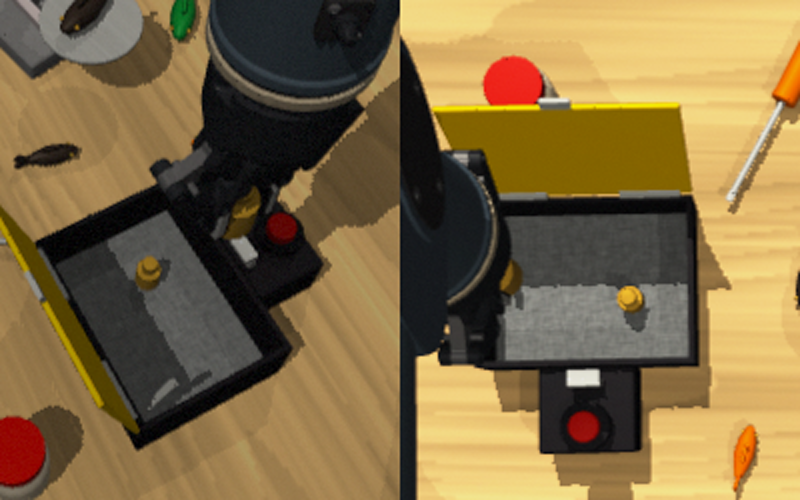

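The weight is held upright, and the small weight stays in the case. I'll carry the big weight over to the empty pan.

Call:
{"method": "servo_tool", "body": {
  "steps": "-2 0 0 0;-3.3 -0.1 0 0;-3.3 -0.1 0 0;-3.3 -0.1 0 0;-3.3 -0.1 0 0"
}}

```text
clock: 14.63
eef_pos: [0.5677, 0.0522, 0.2422]
tool_rot: [[-0.033, 0.999, -0.002], [0.999, 0.033, -0.001], [-0.001, -0.002, -1.0]]
force: [0.2, -0.5, -1.7]
width: 0.028
grasp_force: 59.5
```

Call:
{"method": "servo_tool", "body": {
  "steps": "-3.5 -0.1 0 0;-3.5 -0.1 0 0;-3.5 -0.1 0 0;-3.5 -0.1 0 0;-3.5 -0.1 0 0"
}}

```text
clock: 15.05
eef_pos: [0.5684, -0.123, 0.2423]
tool_rot: [[-0.033, 0.999, -0.002], [0.999, 0.033, 0.0], [0.0, -0.002, -1.0]]
force: [0.2, -1.1, -1.3]
width: 0.0281
grasp_force: 59.5
```

Call:
{"method": "servo_tool", "body": {
  "steps": "-3.5 -0.1 0 0;-3.5 -0.1 0 0;-3.5 -0.1 0 0;-3.5 -0.1 0 0;-2 -0.1 0 0"
}}

```text
clock: 15.47
eef_pos: [0.5679, -0.2861, 0.2422]
tool_rot: [[-0.029, 1.0, -0.002], [1.0, 0.029, -0.002], [-0.002, -0.002, -1.0]]
force: [-0.1, -0.9, -1.5]
width: 0.0279
grasp_force: 59.5
```

Call:
{"method": "servo_tool", "body": {
  "steps": "-0.7 0 0 0;0 0 0 0;0 0 0 0;0 0 0 0"
}}

```text
clock: 15.8
eef_pos: [0.5701, -0.2865, 0.2427]
tool_rot: [[-0.035, 0.999, -0.001], [0.999, 0.035, 0.002], [0.002, -0.001, -1.0]]
force: [1.1, 0.3, -2.6]
width: 0.028
grasp_force: 59.5
```

Call:
{"method": "servo_tool", "body": {
  "steps": "0 0 2.5 0;0 0 2.5 0;0 0 2.5 0;0 0 1.5 0;0 0 0.8 0"
}}

```text
clock: 16.22
eef_pos: [0.5694, -0.2857, 0.143]
tool_rot: [[-0.036, 0.999, -0.003], [0.999, 0.036, 0.002], [0.002, -0.003, -1.0]]
force: [-0.8, 0.3, -2.8]
width: 0.0283
grasp_force: 59.5
```

Call:
{"method": "servo_tool", "body": {
  "steps": "0 0 0 0;0 0 0.3 0;0 0 0.3 0;0 0 0.2 0;0 0 0.2 0"
}}

```text
clock: 16.63
eef_pos: [0.5701, -0.2887, 0.1359]
tool_rot: [[-0.033, 0.999, 0.001], [0.999, 0.033, -0.0], [-0.001, 0.001, -1.0]]
force: [0.1, -0.1, -1.5]
width: 0.028
grasp_force: 59.5
```

Call:
{"method": "servo_tool", "body": {
  "steps": "0 0 0.2 0;0 0 0.2 0;0 0 0.2 0;0 0 0.2 0;0 0 0.2 0"
}}

```text
clock: 17.05
eef_pos: [0.5698, -0.2886, 0.1253]
tool_rot: [[-0.033, 0.999, 0.0], [0.999, 0.033, -0.0], [-0.0, 0.0, -1.0]]
force: [-0.7, -0.4, -0.4]
width: 0.0281
grasp_force: 59.6
```

Call:
{"method": "servo_tool", "body": {
  "steps": "0 0 0.2 0;0 0 0.2 0;0 0 0.1 0;0 0 0 0;0 0 0 0"
}}

```text
clock: 17.47
eef_pos: [0.5698, -0.2886, 0.1203]
tool_rot: [[-0.033, 0.999, 0.0], [0.999, 0.033, -0.0], [-0.0, 0.0, -1.0]]
force: [-0.4, 0.4, 0.4]
width: 0.0281
grasp_force: 59.6
```

```bash
python3 - <<'E'
from h import *
for n in("scene","top"): cv2.imwrite(f"pics/{n}6.png",env.snapshot(n)[:,:,::-1])
a=cv2.imread("pics/scene6.png")[60:260,200:400];b=cv2.imread("pics/top6.png")[170:370,340:540]
cv2.imwrite("pics/both6.png",cv2.resize(np.hstack([a,b]),None,fx=2,fy=2,interpolation=2))
E
```

```text
(no output)
```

View pics/both6.png

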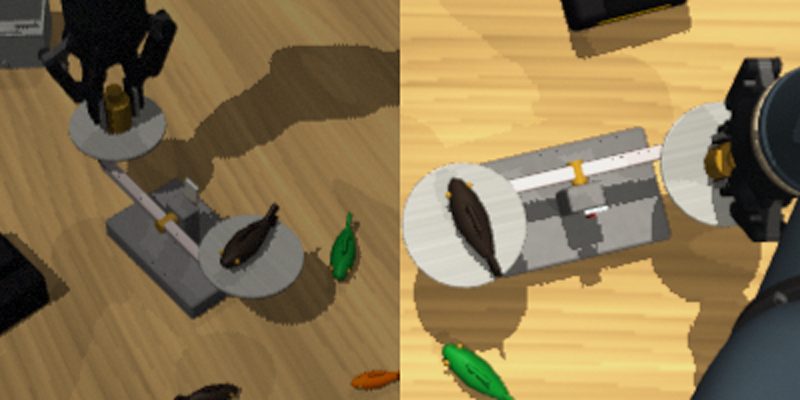

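The weight is on the pan, near its centre, and the pan is yielding. I'll go down to the level height and release.

Call:
{"method": "servo_tool", "body": {
  "steps": "0 0 0.2 0;0 0 0.2 0;0 0 0.2 0;0 0 0.2 0;0 0 0 0"
}}

```text
clock: 17.98
eef_pos: [0.5696, -0.2885, 0.1118]
tool_rot: [[-0.033, 0.999, -0.0], [0.999, 0.033, 0.0], [0.0, -0.0, -1.0]]
force: [0.1, 0.2, 0.6]
width: 0.0277
grasp_force: 59.6
```

Call:
{"method": "servo_tool", "body": {
  "steps": "0 0 0 0;0 0 0 0;0 0 0 0;0 0 0 0",
  "hand": 0.2
}}

```text
clock: 18.32
eef_pos: [0.5697, -0.2885, 0.1124]
tool_rot: [[-0.033, 0.999, 0.0], [0.999, 0.033, 0.0], [0.0, 0.0, -1.0]]
force: [-0.6, -0.4, 1.3]
width: 0.0342
grasp_force: 0.0
```

Call:
{"method": "servo_tool", "body": {
  "steps": "0 0 0 0;0 0 0 0;0 0 0 0;0 0 0 0",
  "hand": -0.15
}}

```text
clock: 18.65
eef_pos: [0.5697, -0.2885, 0.1123]
tool_rot: [[-0.033, 0.999, -0.0], [0.999, 0.033, -0.0], [-0.0, -0.0, -1.0]]
force: [-0.4, 0.5, -0.3]
width: 0.049
grasp_force: 0.0
```

Call:
{"method": "servo_tool", "body": {
  "steps": "0 0 -0.5 0;0 0 -1 0;0 0 -1.5 0;0 0 -2 0;0 0 -2.5 0"
}}

```text
clock: 19.07
eef_pos: [0.5692, -0.2883, 0.188]
tool_rot: [[-0.033, 0.999, -0.001], [0.999, 0.033, 0.0], [0.001, -0.001, -1.0]]
force: [0.6, 0.2, -0.5]
width: 0.0492
grasp_force: 0.0
```

Call:
{"method": "servo_tool", "body": {
  "steps": "0 0 -3 0;0 0 -3 0;0 -3 0 0;0 -3 0 0;0 -3 0 0"
}}

```text
clock: 19.48
eef_pos: [0.4789, -0.2917, 0.2487]
tool_rot: [[-0.033, 0.999, 0.002], [0.999, 0.033, -0.001], [-0.001, 0.002, -1.0]]
force: [-1.1, 0.1, -0.4]
width: 0.0488
grasp_force: 0.0
```

Call:
{"method": "servo_tool", "body": {
  "steps": "0 -2 0 0;0 0 0 0;0 0 0 0;0 0 0 0;0 0 0 0"
}}

```text
clock: 19.9
eef_pos: [0.461, -0.2919, 0.2476]
tool_rot: [[-0.034, 0.999, 0.001], [0.999, 0.034, -0.0], [-0.0, 0.001, -1.0]]
force: [0.8, 0.4, -0.3]
width: 0.049
grasp_force: 0.0
```

```bash
python3 - <<'E'
from h import *
for n in("scene","top"): cv2.imwrite(f"pics/{n}7.png",env.snapshot(n)[:,:,::-1])
a=cv2.imread("pics/scene7.png")[60:440,200:460];b=cv2.imread("pics/top7.png")[100:480,130:550]
cv2.imwrite("pics/both7.png",np.hstack([a,b]))
E
```

```text
(no output)
```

View pics/both7.png

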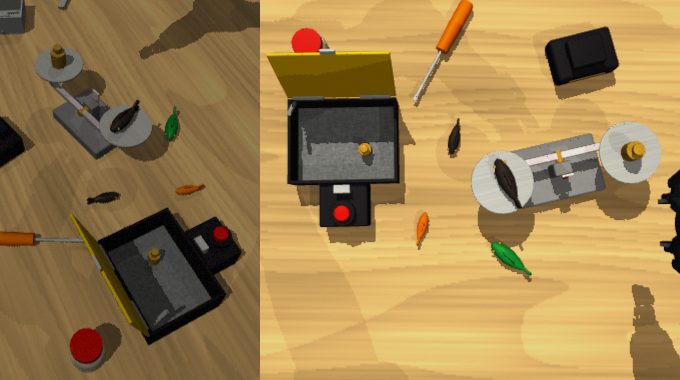

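The weight stands upright near the centre of the pan at about (633,151) in the picture. The lid is open, and the fish and small weight are in place. I'll let the beam settle for a few seconds, confirm it is still, and hand in.

Call:
{"method": "servo_tool", "body": {
  "steps": "0 0 0 0;0 0 0 0;0 0 0 0;0 0 0 0;0 0 0 0"
}}

```text
clock: 20.42
eef_pos: [0.4598, -0.2922, 0.2473]
tool_rot: [[-0.033, 0.999, -0.0], [0.999, 0.033, -0.0], [-0.0, -0.0, -1.0]]
force: [-0.0, 0.3, -0.6]
width: 0.0491
grasp_force: 0.0
```

Call:
{"method": "servo_tool", "body": {
  "steps": "0 0 0 0;0 0 0 0;0 0 0 0;0 0 0 0;0 0 0 0"
}}

```text
clock: 20.83
eef_pos: [0.4598, -0.2922, 0.2473]
tool_rot: [[-0.033, 0.999, -0.0], [0.999, 0.033, -0.0], [-0.0, -0.0, -1.0]]
force: [-0.8, 0.2, 0.2]
width: 0.0491
grasp_force: 0.0
```

Call:
{"method": "servo_tool", "body": {
  "steps": "0 0 0 0;0 0 0 0;0 0 0 0;0 0 0 0;0 0 0 0"
}}

```text
clock: 21.25
eef_pos: [0.4598, -0.2922, 0.2473]
tool_rot: [[-0.033, 0.999, 0.0], [0.999, 0.033, -0.0], [-0.0, 0.0, -1.0]]
force: [-0.3, 0.4, 0.5]
width: 0.0489
grasp_force: 0.0
```

Call:
{"method": "servo_tool", "body": {
  "steps": "0 0 0 0;0 0 0 0;0 0 0 0;0 0 0 0;0 0 0 0"
}}

```text
clock: 21.67
eef_pos: [0.4598, -0.2922, 0.2473]
tool_rot: [[-0.033, 0.999, 0.0], [0.999, 0.033, -0.0], [-0.0, 0.0, -1.0]]
force: [0.2, -0.5, -0.8]
width: 0.0494
grasp_force: 0.0
```

```bash
python3 - <<'E'
from h import *
a=[env.snapshot("top")]
for i in range(5): a.append(env.snapshot("top"))
d=lambda p,q:int((cv2.absdiff(p,q)[200:330,330:540].max(2)>40).sum())
print(d(a[0],a[-1]),d(a[-1],cv2.imread("pics/top7.png")[:,:,::-1]))
hsv=cv2.cvtColor(a[-1],cv2.COLOR_RGB2HSV);g=cv2.inRange(hsv,(0,0,110),(180,40,255))
# pan diameters -> height check
for n,box in(('empty',(480,210,545,300)),('load',(335,245,405,320))):
    c=blob(g,0,box);print(n,cv2.boundingRect(c))
print(env.close_job())
E
```

```text
0 47
empty (480, 222, 51, 61)
load (342, 247, 63, 67)
the job is handed in; nothing more can be done
None
```

The job is handed in at about 22 s of the 64 s limit, with no verdict returned: the lid is fully back, the big weight stands upright near the centre of the empty pan, and the small weight and fish are in place; the balance looked still, but I did not measure the beam angle.

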